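Set the spoon's hold-down to a running clearance

ROBOT

A 7-joint arm with a two-finger parallel gripper is mounted at the origin on the work surface. World frame = base frame: x ahead of the robot, y to its left, z up, the work surface at z = 0. Lengths are in mm, angles in rad, forces in N, time in s.
With the tool pointing down it reaches from about 400 to 875 mm from the base axis. Payload 19.3 kg.
Tool frame: the origin (TCP) lies between the finger pads, 19 mm behind the fingertips; this is the grasp point; z points along the fingers, y is the line along which they close (so a half turn about z gives the same grasp; the last joint's range is limited). The gripper opens to 85 mm and grips with 20 to 120 N. Pads are 22 mm wide; open, the fingers measure 114 mm over their backs; the gripper's body (76 mm by 85 mm) begins 54 mm behind the grasp point. The pads swing forward as they close: fully open they stand 13 mm farther back than shut.
Start: joints at [-1.329, 0.521, -0.036, 1.599, 0.021, 1.021, -0.113], TCP at [191.751, 594.85, 249.991] pointing down, gripper open.
Joint ranges: [-2.91, 2.91], [-0.3, 2.13], [-1.5, 1.42], [0.17, 2.43], [-1.26, 4.41], [0.16, 1.93], [-2.52, 2.52]. Speed limits (rad/s): [1.89, 1.89, 2.39, 2.39, 3.01, 3.01, 3.01].

INTERFACE

Orientations are given as a 3x3 rotation matrix whose columns are the frame's x, y, z axes.
In Python, from workcell import movep, movel, goto_joints, open_gripper, clamp, wait, inverse_kinematics, read_state, camera, PlanningError, finish_job gives the robot as it stands. Calls block until the motion is done:
- movep(position, orientation): joint-space move of the TCP to a pose.
- movel(position, frame=None, max_speed=150, guard=None): straight line of the TCP; frame=None keeps the orientation; max_speed is the mean speed in mm/s. With guard (N) it stops when the force on the tool has changed by that much, and returns True; else False.
- goto_joints(angles): joint-space move.
- open_gripper() and clamp(): open the fingers fully, or close them until they stop; the grip force is fixed at half the most.
- wait(seconds).
- inverse_kinematics(position, orientation): joint angles nearest the present ones, or None.
- read_state(): the state.
- camera(name): name is "scene" or "top" or "wrist"; returns a dict with "image" (384x512x3 uint8, blue, green, red), "range_z" (384x512 float32, mm along the optical axis (not along the pixel's ray), 0 where there is no reading), "fx", "fy", "cx", "cy" (pixels), "cam_to_world" (4x4, takes a point from camera to world coordinates). Camera axes: x right, y up, looking along -z (the intrinsics and any distortion apply to the point x, -y, -z); pixel columns grow to the right and rows downward; lengths in mm; the calibration is good to about 2 mm. A picture is of the moment at which its call begins.
A pose or a line that the arm cannot do raises PlanningError and nothing moves.
- finish_job(): hands the job in; it is judged then, once.
The state is a dict: "time": time; "qpos": joint angles; "qvel": joint speeds; "joint_efforts": joint torques, N m; "eef_pos": TCP position; "tool_rot": TCP orientation; "ft_force": force on the tool from outside, world axes, zero at the start; "torque": the same for the moment, N m; "finger_gap": finger opening in mm; "gripper_force": force on a finger pad.
Only numpy, scipy, OpenCV 4.12 (cv2) and the standard library are available. Lean on these libraries where they do the work, as an engineer would, in place of code of your own. Each camera call takes 0.05 s, during which the arm holds its last target. There are 200 camera calls.

TASK

The mending board has two hold-downs, one over a spoon and one over a fork. Screw the knurled cap of the hold-down that carries the spoon clockwise until it bottoms out, then back it off a quarter turn so the spoon can slide under the bar, and finish still gripping that cap between the fingers so that it cannot creep. Leave the fork's cap as it is, and do not disturb the spoon, the fork or the things standing around.

Things in the scene. Friction and masses are not known exactly. Their poses are not given: they have to be found in the camera images.
- rig: fixed grey laminate mending board 200 x 300 x 16 mm (x, y, z), origin under its centre. Carries two hold-downs side by side along its y axis, screws 150 mm apart at rig x = -20 mm, y = +55 mm (cap_a) and y = -95 mm (cap_b); from each screw a flat steel bar 75 mm long reaches towards the rig's +y across a cork cradle
- cap_a (a joint): turn of the knurled brass cap on the rig's +y half, rad: 0 = screwed home (bottomed out on a hard stop), growing as it is unscrewed, counter-clockwise seen from above (right-hand thread: clockwise tightens). Starts 2.0 to 4.0 rad from home. It rises 4 mm per turn, needs about 0.06 N m to turn and stays where it is left
- cap_a_top (a point): centre of the top face of that cap, on its vertical axis, 78 mm above the table when home. The cap is an upright knurled cylinder 40 mm in diameter and 36 mm tall, to be gripped across its diameter in any direction; its lower edge sits on the flat steel clamp bar, which rises and falls with it and does not turn. Nothing within 80 mm of the axis is higher than the cap's lower edge
- cap_a_mark (a point): outer end, 18 mm from the axis, of the dark rib on top of that cap, which turns with the cap
- cradle_a (a point): centre, on the resting surface 24 mm above the table, of the cork cradle that this same cap's clamp bar reaches over; it lies 45 mm from the cap's axis along the rig's +y
- cap_b (a joint): turn of the knurled brass cap on the rig's -y half, rad: 0 = screwed home (bottomed out on a hard stop), growing as it is unscrewed, counter-clockwise seen from above (right-hand thread: clockwise tightens). Starts 2.0 to 4.0 rad from home. It rises 4 mm per turn, needs about 0.06 N m to turn and stays where it is left
- cap_b_top (a point): centre of the top face of that cap, on its vertical axis, 78 mm above the table when home. The cap is an upright knurled cylinder 40 mm in diameter and 36 mm tall, to be gripped across its diameter in any direction; its lower edge sits on the flat steel clamp bar, which rises and falls with it and does not turn. Nothing within 80 mm of the axis is higher than the cap's lower edge
- cap_b_mark (a point): outer end, 18 mm from the axis, of the dark rib on top of that cap, which turns with the cap
- cradle_b (a point): centre, on the resting surface 24 mm above the table, of the cork cradle that this same cap's clamp bar reaches over; it lies 45 mm from the cap's axis along the rig's +y
- spoon: loose spoon 190 mm long: dark wooden handle 12 mm wide and 8 mm thick, round hollow brass bowl 44 mm across at its +x end. Origin under the handle's middle, x along the handle towards the bowl. It lies in one of the two cradles, within 10 mm of the cradle's point
- fork: loose fork 190 mm long: same handle, flat brass head 30 mm wide with three straight tines pointing on at its +x end. Origin under the handle's middle, x towards the tines. It lies in the other cradle
- bottle: bystander: small amber bottle with black cap, 48 mm in diameter, 100 mm tall, origin under its centre
- dish: bystander: white ceramic dish 84 mm in diameter, 30 mm tall, origin under its centre
- switchbox: bystander: small grey switch box 75 x 55 x 30 mm, origin under its centre
Things that resemble listed ones, but are neither listed nor needed, are in the scene too. Leave any pink look-alike of the spoon alone.

How it is judged:
By the outcome, as a careful person would: the job done as asked, in the order asked, and still so for the second after the job is handed in, while the arm keeps its last pose, push and grip.
It also fails if it takes over 58 s, if anything falls off the work surface, if the arm or the gripper's body presses on something with over 40 N, if the wrist force passes 120 N, or if a joint passes its speed limit or range.

## Working session

There is one attempt and no reset: what is moved stays moved. The work goes in short steps, each a Python script; the robot and the scene stay as the last script left them, time stands still between calls to the robot, and variables do not carry over. Pictures are saved under pics/ and viewed, at most 10 in all, crops included, and the job is handed in when it is done.

```bash
mkdir -p pics; ls; python3 - <<'E'
from workcell import *
import cv2,numpy as np
for n in("scene","top"):
    c=camera(n);cv2.imwrite(f"pics/{n}0.png",c["image"]);np.savez(f"{n}0.npz",**c)
    print(n,c["fx"],c["cx"],c["cy"],np.round(c["cam_to_world"],3).tolist(),[k for k in c])
s=read_state();print(s)
E
```

```text
pics
scene 482.5209422146872 253.33832384226474 189.889127171357 [[0.144, -0.795, 0.589, 1530.473], [0.99, 0.115, -0.087, -141.605], [0.001, 0.596, 0.803, 1391.032], [0.0, 0.0, 0.0, 1.0]] ['image', 'range_z', 'fx', 'fy', 'cx', 'cy', 'cam_to_world']
top 376.35375922450964 260.452018539185 189.63352574508502 [[-0.029, 0.986, -0.166, 393.881], [-1.0, -0.028, 0.011, 12.151], [0.007, 0.166, 0.986, 1034.415], [0.0, 0.0, 0.0, 1.0]] ['image', 'range_z', 'fx', 'fy', 'cx', 'cy', 'cam_to_world']
{'time': 0.1, 'qpos': array([-1.32921564,  0.52193639, -0.03632417,  1.59993798,  0.02119684,
        1.02108817, -0.11277196]), 'qvel': array([ 0.00195897, -0.00105624, -0.0005784 , -0.00167642, -0.00019725,
       -0.00026675, -0.00013559]), 'joint_efforts': array([ 2.78830361e-03, -9.28478909e+01,  1.98338427e+00, -3.70523322e+01,
        1.80631271e-02,  5.51859965e-03, -7.74231717e-05]), 'eef_pos': array([191.66852427, 594.59774115, 249.4991955 ]), 'tool_rot': array([[-9.51792645e-01,  3.06742082e-01, -2.37669446e-04],
       [ 3.06742167e-01,  9.51792167e-01, -9.55965544e-04],
       [-6.70229439e-05, -9.82784214e-04, -9.99999515e-01]]), 'ft_force': array([ 0.18882778, -0.4660598 , -0.18299673]), 'torque': array([ 0.03455042, -0.02726712,  0.04413887]), 'gripper_force': 0.0, 'finger_gap': 85.56035364909243}
```

View pics/scene0.png

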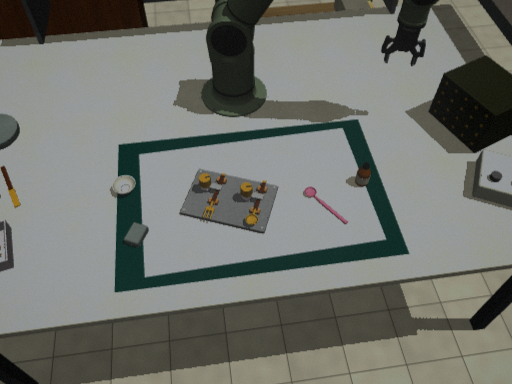

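View pics/top0.png

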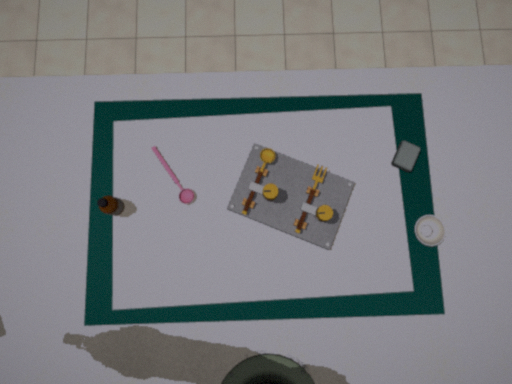

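The top view shows the spoon (round bowl at about 268,157) under the bar of the left cap at (271,191), and the fork (tines at 320,172) under the bar of the right cap at (325,212). The bars reach left, which is world +y, so the spoon's cap is cap_a. In the scene view cap_a is at about (247,190), and the pink decoy is well off the board.

```bash
cat > h.py <<'E'
import numpy as np,cv2
def rays(c,px):
    px=np.atleast_2d(np.float64(px));T=c["cam_to_world"]
    d=np.c_[(px[:,0]-c["cx"])/c["fx"],-(px[:,1]-c["cy"])/c["fy"],-np.ones(len(px))]
    return T[:3,3],d@T[:3,:3].T
def cast(c,px,z):
    o,d=rays(c,px);return o+d*((z-o[2])/d[:,2])[:,None]
def cloud(c):
    v,u=np.mgrid[:384,:512];px=np.c_[u.ravel(),v.ravel()]
    o,d=rays(c,px);r=c["range_z"].ravel();return (o+d*r[:,None]).reshape(384,512,3)
def tri(c1,p1,c2,p2):
    A=[];b=[]
    for c,p in((c1,p1),(c2,p2)):
        o,d=rays(c,p);d=d[0]/np.linalg.norm(d[0]);P=np.eye(3)-np.outer(d,d);A.append(P);b.append(P@o)
    return np.linalg.lstsq(np.vstack(A),np.hstack(b),rcond=None)[0]
def yellow(c):
    h=cv2.cvtColor(c["image"],cv2.COLOR_BGR2HSV);return cv2.inRange(h,(15,120,110),(35,255,255))
E
python3 - <<'E'
from h import *
for n,pts in(("scene",((247,190),(205,180))),("top",((271,191),(325,212)))):
    c=dict(np.load(f"{n}0.npz"));P=cloud(c);m=yellow(c)
    for p in pts:
        w=np.zeros_like(m);cv2.circle(w,p,14,255,-1)
        hi=(w>0)&(P[...,2]>70)&(P[...,2]<95)&(c["range_z"]>0)
        q=P[hi];v,u=np.nonzero(hi)
        print(n,p,hi.sum(),"px",u.mean(),v.mean(),"range",np.median(q,0).round(1),"cast80",cast(c,(u.mean(),v.mean()),80).round(1), "z",np.percentile(q[:,2],[10,90]))
E
python3 - <<'E'
import cv2,numpy as np
a=cv2.imread('pics/scene0.png')[150:240,165:300];b=cv2.imread('pics/top0.png')[135:255,220:360]
a=cv2.resize(a,(400,300),interpolation=2);b=cv2.resize(b,(400,343),interpolation=2)[:300]
cv2.imwrite('pics/crop.png',np.hstack([a,b]))
E
```

```text
scene (247, 190) 107 px 246.10280373831776 187.02803738317758 range [553.2 -22.3  79.6] cast80 [[553.5 -22.4  80. ]] z [73.14649743 83.50163993]
scene (205, 180) 102 px 204.31372549019608 177.8235294117647 range [ 493.7 -159.4   79.8] cast80 [[ 493.6 -159.5   80. ]] z [74.69136271 83.7887071 ]
top (271, 191) 197 px 270.1218274111675 190.61421319796955 range [550.4 -23.3  80.1] cast80 [[550.9 -23.6  80. ]] z [76.9033645  82.26728678]
top (325, 212) 204 px 324.5147058823529 212.2941176470588 range [ 491.3 -160.7   79.9] cast80 [[ 491.  -160.3   80. ]] z [76.94013021 81.94772293]
```

View pics/crop.png

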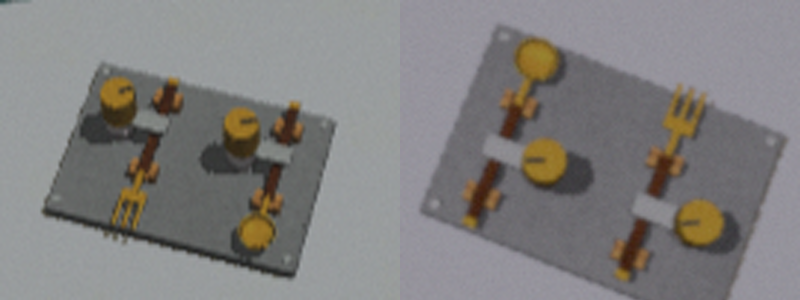

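The crops confirm it: cap_a carries the spoon. Both views put its top at about (552, -23, 80), and the caps are 150 mm apart, as they should be. Next I'll check the joint-7 range, then move above the cap.

```bash
cat >> h.py <<'E'
def down(psi):
    c,s=np.cos(psi),np.sin(psi);return np.array([[c,s,0],[s,-c,0],[0,0,-1.]])
E
python3 - <<'E'
from workcell import *
from h import *
for d in range(-180,180,30):
    q=inverse_kinematics([552,-23,69],down(np.radians(d)));print(d,None if q is None else np.round(q,2))
E
```

```text
-180 [-0.07  0.67  0.    1.92 -0.01  0.55  1.51]
-150 [-0.    0.67 -0.09  1.92  0.1   0.56  1.94]
-120 [ 0.08  0.67 -0.2   1.91  0.23  0.58  2.35]
-90 [-0.7   0.99  1.01  1.95 -1.11  0.9  -2.22]
-60 [-0.7   0.99  1.01  1.95 -1.11  0.9  -1.7 ]
-30 [-0.7   0.99  1.01  1.95 -1.11  0.9  -1.17]
0 [-0.48  0.78  0.61  1.94 -0.72  0.65 -0.98]
30 [-0.44  0.75  0.54  1.94 -0.64  0.62 -0.53]
60 [-0.37  0.73  0.43  1.94 -0.52  0.59 -0.11]
90 [-0.3   0.7   0.33  1.93 -0.4   0.57  0.3 ]
120 [-0.22  0.68  0.21  1.93 -0.26  0.56  0.69]
150 [-0.14  0.67  0.1   1.92 -0.12  0.55  1.09]
```

```bash
python3 - <<'E'
from workcell import *
from h import *
movep([552,-23,190],down(np.radians(180)))
q=read_state()["qpos"];print(q.round(3))
q=q.copy();q[6]=2.42;goto_joints(q)
s=read_state();print(s["time"],s["eef_pos"],s["qpos"].round(3),s["tool_rot"].round(3).tolist())
c=camera("wrist");np.savez("w1.npz",**c);cv2.imwrite("pics/w1.png",c["image"])
print(c["cam_to_world"].round(3).tolist(),c["fx"])
P=cloud(c);hi=(P[...,2]>76)&(P[...,2]<85)&(c["range_z"]>0)&(np.hypot(P[...,0]-552,P[...,1]+23)<35)
(x,y),r=cv2.minEnclosingCircle(np.argwhere(hi)[:,::-1].astype(np.float32));print(x,y,r,hi.sum(),np.median(P[hi],0),cast(c,(x,y),80))
E
```

```text
[-0.229  0.492  0.222  1.861 -0.145  0.804  1.64 ]
3.4417 [552.14188162 -21.89937217 189.98474518] [-0.229  0.492  0.222  1.861 -0.145  0.804  2.418] [[-0.712, -0.702, 0.0], [-0.702, 0.712, 0.0], [-0.0, 0.0, -1.0]]
[[-0.702, -0.686, -0.191, 504.795], [0.712, -0.676, -0.19, -68.469], [0.001, -0.269, 0.963, 314.21], [0.0, 0.0, 0.0, 1.0]] 277.69021682405815
256.1071472167969 189.4642791748047 23.153589248657227 1567 [550.63707662 -22.0170818   79.49252994] [[550.55092659 -22.27703121  80.        ]]
```

View pics/w1.png

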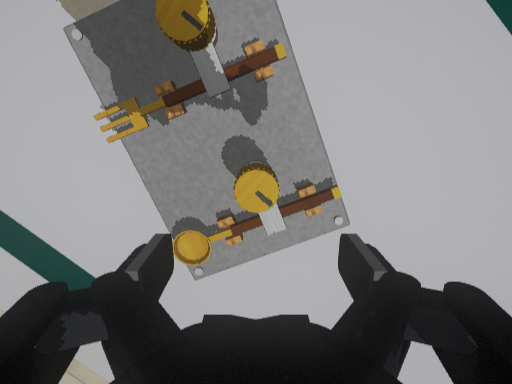

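The wrist view shows cap_a at (256,189), with its rib pointing to about (270,206) and the spoon bowl at (192,247). The fingers are clear. The close fix is (550.7, -22.2, 79.5), which matches the two overhead views. I'll descend, clamp and turn in steps, watching the torque.

```bash
cat >> h.py <<'E'
def mark(c,ctr,z):
    "world angle of dark rib on the cap top"
    v,u=np.mgrid[:384,:512];X=cast(c,np.c_[u.ravel(),v.ravel()],z)[:,:2]-ctr
    g=c["image"].max(2).ravel();r=np.hypot(*X.T);m=(r<17)&(g<90)
    s=X[m&(r>5)].mean(0) if (m&(r>5)).any() else np.array([0,0]);return np.arctan2(s[1],s[0]),m.sum(),np.hypot(*s)
E
python3 - <<'E'
from workcell import *
from h import *
print("mark0",mark(dict(np.load("w1.npz")),np.array([550.7,-22.2]),79.7))
movel([550.7,-22.2,100]);
print(movel([550.7,-22.2,68],max_speed=80,guard=8))
clamp();s=read_state()
print(s["time"],s["eef_pos"],s["qpos"].round(3),s["finger_gap"],s["gripper_force"],s["ft_force"].round(1),s["torque"].round(2))
q=s["qpos"].copy()
t=s["time"]
q[6]-=.2;goto_joints(q);s=read_state();print(s["time"]-t,s["qpos"][6],s["ft_force"].round(1),s["torque"].round(3),s["joint_efforts"][6])
R=s["tool_rot"];p=s["eef_pos"]
ql=inverse_kinematics([p[0],p[1],65],R);print(np.round(ql-q,4))
E
```

```text
mark0 (np.float64(1.468764831894719), np.int64(65), np.float64(10.915857045560436))
False
5.2833 [550.99957844 -22.26846466  68.51130636] [-0.174  0.677  0.149  1.929 -0.18   0.547  2.448] 38.36056648501879 59.267438650131226 [-1.   0.   7.3] [-0.14  0.23  0.  ]
0.3167 2.252390389980545 [ 0.1 -0.3 -1.2] [-0.057  0.049 -0.046] -1.5028716623783112
[ 0.0022  0.0059 -0.0029  0.0008  0.0002 -0.007   0.0038]
```

```bash
python3 - <<'E'
from workcell import *
from h import *
s=read_state();q=s["qpos"].copy();p=s["eef_pos"]
ql=inverse_kinematics([p[0],p[1],p[2]-3],s["tool_rot"]);dz=(ql-q)/3*.637
for k in range(40):
    if q[6]<-2.4: break
    q=q+.12*dz;q[6]-=.12;goto_joints(q);s=read_state()
    print(k,round(s["time"],2),q[6].round(3),s["qpos"][6].round(3),s["torque"].round(3),s["ft_force"].round(1),s["eef_pos"][2].round(2),round(s["finger_gap"],2))
    if abs(s["torque"][2])>.3: break
np.save("q.npy",q)
E
```

```text
0 5.85 2.132 2.138 [-0.071  0.028 -0.038] [-0.3 -0.1 -1.8] 68.49 38.55
1 6.1 2.012 2.019 [-0.055  0.043 -0.068] [ 0.9 -0.6 -1.6] 68.41 38.95
2 6.35 1.892 1.899 [-0.078  0.063 -0.05 ] [ 1.  -0.7 -0. ] 68.34 38.46
3 6.6 1.772 1.78 [-0.097  0.015 -0.021] [-0.5 -1.1 -1.9] 68.25 38.58
4 6.85 1.652 1.66 [-0.084 -0.023 -0.139] [ 0.3 -0.9 -0.4] 68.19 38.84
5 7.1 1.532 1.54 [-0.189  0.015 -0.052] [-0.2 -0.8 -1.4] 68.1 38.66
6 7.35 1.412 1.42 [-0.229  0.014 -0.019] [ 0.2 -0.4 -0.8] 68.03 38.43
7 7.6 1.292 1.3 [-0.243  0.111 -0.05 ] [ 0.3 -1.1 -1. ] 67.95 38.7
8 7.85 1.172 1.18 [-0.301  0.055 -0.104] [-0.1 -2.5 -0.5] 67.86 38.27
9 8.1 1.052 1.06 [-0.322  0.066 -0.08 ] [-0.8 -2.1 -0.8] 67.79 38.44
10 8.35 0.932 0.94 [-0.432  0.103 -0.109] [-0.6 -1.1 -0.1] 67.71 38.74
11 8.6 0.812 0.82 [-0.455  0.081 -0.082] [-1.5 -1.4 -0.9] 67.64 38.26
12 8.85 0.692 0.7 [-0.437  0.159 -0.043] [-0.8 -1.5 -0.3] 67.59 38.61
13 9.1 0.572 0.58 [-0.456  0.154 -0.077] [-0.4 -2.   0.3] 67.51 38.57
14 9.35 0.452 0.46 [-0.495  0.212 -0.031] [-1.3 -2.6 -0.7] 67.4 38.39
15 9.6 0.332 0.34 [-0.574  0.314  0.878] [-1.3 -2.6  1.8] 67.39 38.47
```

The torque jumped to +0.88 N·m at joint 7 of about 0.34, so the cap has hit its hard stop. I'll press a touch further and then unwind in fine steps to find the stress-free contact angle.

```bash
python3 - <<'E'
from workcell import *
from h import *
q=np.load("q.npy");c=camera("wrist");np.savez("w2.npz",**c);cv2.imwrite("pics/w2.png",c["image"])
for d in [-.02]+[.02]*8:
    q[6]+=d;goto_joints(q);wait(.1);s=read_state()
    print(round(s["time"],2),q[6].round(3),s["qpos"][6].round(3),s["torque"].round(3),s["ft_force"].round(1),round(s["finger_gap"],2))
np.save("q.npy",q)
c=camera("wrist");np.savez("w3.npz",**c)
E
```

```text
10.0 0.312 0.314 [-0.712  0.391  1.781] [-1.2 -3.3  2. ] 38.58
10.35 0.332 0.332 [-0.537  0.463  1.174] [-2.1 -2.7  0.8] 38.48
10.7 0.352 0.352 [-0.456  0.536  0.529] [-2.4 -1.5  2.1] 38.44
11.05 0.372 0.372 [-0.299  0.516  0.126] [-2.6 -2.   2.7] 38.69
11.4 0.392 0.392 [-0.42   0.605  0.047] [-2.1 -2.2  3.4] 38.25
11.75 0.412 0.412 [-0.393  0.602  0.104] [-2.5 -1.6  3.5] 38.33
12.1 0.432 0.432 [-0.405  0.652  0.045] [-2.7 -1.9  4.7] 38.68
12.45 0.452 0.452 [-0.365  0.748  0.072] [-2.8 -1.7  6. ] 38.43
12.8 0.472 0.472 [-0.399  0.786  0.026] [-3.  -2.3  5.4] 38.48
```

View pics/w2.png

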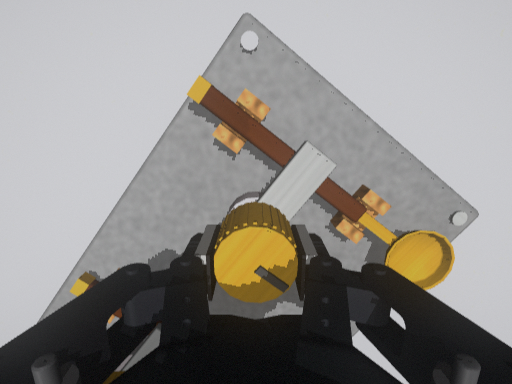

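The wrist view shows the cap centred between the pads, with the rib at (270,278) and the spoon undisturbed under the bar. Contact is at joint 7 of about 0.372, so the back-off target is 0.372 + π/2 = 1.943, rising 1 mm along the way.

```bash
python3 - <<'E'
from workcell import *
from h import *
q=np.load("q.npy");s=read_state();p=s["eef_pos"]
qh=inverse_kinematics([p[0],p[1],p[2]+3],s["tool_rot"]);dz=(qh-s["qpos"])/3*.637;dz[6]=0
tgt=.372+np.pi/2
q=q+.1*dz
n=8;st=(tgt-q[6])/n
for k in range(n):
    q=q+st*dz;q[6]+=st;goto_joints(q)
wait(.3);s=read_state();print(s["time"],s["qpos"].round(4),s["torque"].round(3),s["ft_force"].round(1),s["eef_pos"],s["finger_gap"],s["gripper_force"])
np.save("q.npy",q)
ctr=np.array([550.9,-22.2])
c=camera("wrist");np.savez("w4.npz",**c);cv2.imwrite("pics/w4.png",c["image"])
for f,z in(("w1",79.5),("w2",78),("w3",78),("w4",79)):
    c=dict(np.load(f+".npz"));a=mark(c,ctr,z);print(f,a)
E
```

```text
15.55 [-0.1732  0.677   0.1485  1.9294 -0.1797  0.5469  1.9404] [-0.323  0.593 -0.064] [-2.3 -1.3  3.4] [551.03383893 -22.29972921  68.34051068] 38.56258266040328 61.535024642944336
w1 (np.float64(1.4837465966384078), np.int64(65), np.float64(10.949267131854878))
w2 (np.float64(-0.32920637036202727), np.int64(278), np.float64(10.907830881044905))
w3 (np.float64(-0.21694959564989758), np.int64(277), np.float64(10.80545222257495))
w4 (np.float64(1.0778187043057015), np.int64(249), np.float64(10.782749090044073))
```

View pics/w4.png

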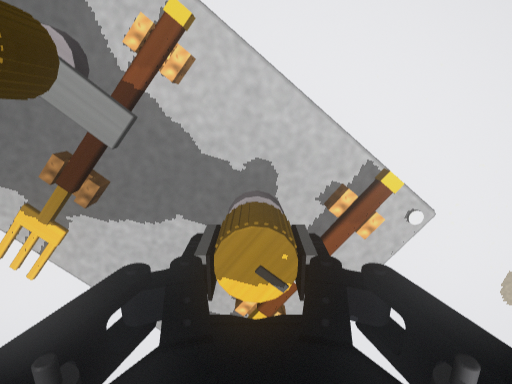

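The rib sits at the same pixels between the pads as at the stop (about 270,278), so the cap turned with the fingers without slipping. The contact was a pure couple with almost no side force. The starting height of 79.5 mm fits 2.08 rad of travel above the 78 mm home height. The grip is holding, so I'm handing in.

```bash
python3 -c "
from workcell import *
print(finish_job())"
```

```text
the job is handed in; nothing more can be done
None
```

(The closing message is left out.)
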